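# Release the exposure-box lid with the pin and hold it at its balance point

## Task

Take the orange release pin from its stand, press the small red button sunk in the front deck of the grey exposure box with it so that the lid springs ajar, and put the pin back upright in its stand. Then take the lid by its black bar handle and swing it up to its balance point, standing straight up on its hinge where it would fall neither way, and finish your program still gripping the bar, holding the lid still there. Do not let the lid go over backwards, and leave the jar, the solder reel and the tape roll where they are.

Things in the scene. Friction and masses are not known exactly. Their poses are not given: they have to be found in the camera images.
- case: Grey exposure box, 160 (its x) x 200 (its y) x 66 mm high, fixed to the bench. Origin: centre of its underside; z up, its -x side is the front (towards the robot at yaw 0). A dark fixed deck forms the front 40 mm of its top (top 66 mm up); the aluminium lid covers the rest, hinged at the rear.
- bore_mouth (a point): Centre of the mouth of the button's bore, flush with the deck's top and ringed in yellow, at case x -62, y -78, z 66 mm. Bore vertical, 11 mm in diameter. The red button in it, 9 mm in diameter, has its top 8 mm below the mouth and goes 6 mm farther down, against a spring of 1.5 N at first and 5 N fully down; it springs back when let go.
- pusher (a joint): Travel of the red button, m: 0 up, 0.006 fully down. By 0.0045 the catch lets go of the lid (a sprung plunger then lifts it to about 0.13 rad, where it stays).
- button_top (a point): Centre of the red button's top face, 8 mm below bore_mouth when up; moves down with the button.
- lid_hinge (a point): Middle of the lid's hinge axis, at case x +70, y 0, z 63 mm. The axis runs along the case's y.
- lid (a joint): Angle of the lid, rad: 0 shut (level, caught until the button is pressed), 1.57 straight up, 2.3 fallen open backwards. The hinge is free and the lid weighs 0.25 kg: below 1.57 it falls shut, above 1.57 it falls open, at 1.57 it balances. The plate is 107 mm long from the hinge, 190 mm wide, 6 mm thick.
- bar_mid (a point): Black bar handle of the lid, round, 10 mm in diameter, 90 mm long along the case's y, open for 80 mm between its end posts. Point: its middle. Lid shut: 115 mm in front of the hinge axis (case -x), 35 mm above it. Lid straight up: 115 mm above and 35 mm behind the axis (case +x). It turns with the lid, and can turn between pads closed across it, so a gripper can point down all the way.
- stand: Blue block, 60 x 60 x 50 mm, on a dark foot 70 x 70 x 10 mm, fixed to the bench. Origin: centre of the block's underside, 10 mm above the bench. A vertical hole, 14 mm in diameter, runs through the block's centre down to the foot (50 mm deep); its mouth is 60 mm above the bench.
- pin: Orange release pin, 143 mm long, 40 g, loose, standing point down in the stand's hole with 93 mm showing. Origin: centre of its point's end face; its z runs up along the pin. The point is 5 mm in diameter for 16 mm, widens to 12 mm by 26 mm, then is a 12 mm round rod to the top (steel up to 34 mm, black rings 95 to 120 mm up).
- flux_jar: Bystander: small white jar with a green lid, 44 mm in diameter, 34 mm high. Origin: centre of its underside.
- solder_reel: Bystander: small blue reel of solder, 49 mm in diameter, 30 mm high. Origin: centre of its underside.
- tape_roll: Bystander: roll of black tape lying flat, 67 mm in diameter, 18 mm high. Origin: centre of its underside.
Things that resemble listed ones, but are neither listed nor needed, are in the scene too. There is more than one size of the stand; the job needs the middle-sized.

How it is judged:
By the outcome, as a careful person would: the job done as asked, in the order asked, and still so for the second after the job is handed in, while the arm keeps its last pose, push and grip.
It also fails if it takes over 54 s, if anything falls off the work surface, if the arm or the gripper's body presses on something with over 40 N, if the wrist force passes 120 N, or if a joint passes its speed limit or range.

## Robot

A 7-joint arm with a two-finger parallel gripper is mounted at the origin on a cart in front of the work surface, level with it; the furniture and walls round the work are solid. World frame = base frame: x ahead of the robot, y to its left, z up, the work surface at z = 0. Lengths are in m, angles in rad, forces in N, time in s.
With the tool pointing down it reaches from about 0.425 to 0.875 m from the base axis. Payload 4.7 kg.
Tool frame: the origin (TCP) lies between the finger pads, 19 mm behind the fingertips; this is the grasp point; z points along the fingers, y is the line along which they close (so a half turn about z gives the same grasp; the last joint's range is limited). The gripper opens to 87 mm and grips with 3 to 60 N. Pads are 19 mm wide; open, the fingers measure 117 mm over their backs; the gripper's body (75 mm by 190 mm) begins 51 mm behind the grasp point.
Start: joints at [-1.146, 0.321, -0.07, 1.45, 0.023, 1.371, -0.057], TCP at [0.26, 0.596, 0.241] pointing down, gripper open.
Joint ranges: [-2.86, 2.86], [-0.3, 2.09], [-1.38, 1.24], [0.06, 2.45], [-1.56, 4.7], [0.09, 2.05], [-2.69, 2.69]. Speed limits (rad/s): [2.57, 2.57, 3.14, 3.14, 3.14, 3.14, 3.14].

## Interface

Orientations are given as a unit quaternion [w, x, y, z].
In Python, from station import manip gives the robot as it stands.
- The arm moves only by the tool send_rows, never from a script. Its arguments are lists of equal length, an entry for each row: "delta_pos": the shift along the tool's x, y, z in m, a list of three; "spin": the turn about the tool's z in degrees; "grip": the finger opening in m, from 0 to 0.087. A call has 1 to 5 rows; each row is the pose to reach, as a shift and turn from the pose commanded when the call began, along the tool's axes at that moment; what a row does not reach only later rows make up. A row lasts 1/8 s, in which the tool goes at most 62.5 mm and 10.7 degrees, less where a joint would pass 70% of its speed; a pose out of reach is approached as far as the arm can. A call with a gripper value outside its range is refused whole. The fingers move at their own pace and stop on an object; "force" is the grip in N (left out, the last holds). Time passes only in rows, so rows that repeat a pose let the fingers close. It gives the time, the measured TCP pose, the force, the opening and the grip force at its end, in the units of the state.
- manip.get_state(): the state, without advancing time (a new reading comes with each control period).
- manip.camera(name): name is "scene" or "top" or "wrist"; returns a dict with "image" (420x560x3 uint8, red, green, blue), "fovy" (degrees; the focal length in pixels is half the picture's height over the tangent of half this angle, whatever the lens; pixels are square), "cx", "cy" (the principal point, pixels), "position" and "rotation" of the camera in the world. Camera axes: x right, y down, z forward; pixel columns grow to the right and rows downward; lengths in m; the calibration is good to about 2 mm. The wrist camera is an equidistant fisheye: a pixel r from the principal point sees the ray r / f radians off the axis. A picture is of the moment at which its call begins. There is no depth.
- manip.close_job(): hands the job in; it is judged then, once.
The state is a dict: "clock": time; "joint_positions": joint angles; "joint_vel": joint speeds; "tau": joint torques, N m; "position": TCP position; "orientation": TCP orientation; "ft_force": force on the tool from outside, world axes, zero at the start; "torque": the same for the moment, N m; "grip_width": finger opening in m; "grip_force": force on a finger pad.
Only numpy, scipy, OpenCV 4.12 (cv2) and the standard library are available. Lean on these libraries where they do the work, as an engineer would, in place of code of your own. Each camera call takes 0.05 s, during which the arm holds its last target. There are 200 camera calls.

## Working session

There is one attempt and no reset: what is moved stays moved. The work goes in short steps, Python scripts to look and compute and a tool call to move; the robot and the scene stay as the last step left them, time stands still between calls to the robot, and variables do not carry over. Pictures are saved under pics/ and viewed, at most 10 in all, crops included, and the job is handed in when it is done.

Besides the shell and the picture viewer there is one more tool, called after "Request:" in YAML: its name, and indented under it one key for each argument. send_rows: Moves the arm, as the interface text tells. Its arguments: {"type":"object","properties":{"delta_pos":{"type":"array"},"spin":{"type":"array"},"grip":{"type":"array"},"force":{"type":"number"}},"required":["delta_pos","spin","grip"]}

```bash
mkdir -p pics; cat > h.py <<'E'
import numpy as np, cv2, pickle
from station import manip
def grab(n):
    c=manip.camera(n); c=dict(c); pickle.dump(c,open(f'pics/{n}.pkl','wb')); return c
def load(n): return pickle.load(open(f'pics/{n}.pkl','rb'))
def ray(c,u,v):
    f=210/np.tan(np.radians(c['fovy'])/2); x,y=u-c['cx'],v-c['cy']
    if c.get('name')=='wrist':
        r=np.hypot(x,y)+1e-9; t=r/f; d=np.array([x/r*np.sin(t),y/r*np.sin(t),np.cos(t)])
    else: d=np.array([x/f,y/f,1])
    R=np.array(c['rotation']).reshape(3,3); return np.array(c['position']),R@d/np.linalg.norm(d)
def plane(c,u,v,z):
    p,d=ray(c,u,v); return p+d*(z-p[2])/d[2]
def proj(c,P):
    R=np.array(c['rotation']).reshape(3,3); q=R.T@(np.array(P)-c['position']); f=210/np.tan(np.radians(c['fovy'])/2)
    if c.get('name')=='wrist':
        t=np.arctan2(np.hypot(q[0],q[1]),q[2]); a=np.hypot(q[0],q[1])+1e-9; return np.array([c['cx']+f*t*q[0]/a,c['cy']+f*t*q[1]/a])
    return np.array([c['cx']+f*q[0]/q[2],c['cy']+f*q[1]/q[2]])
E
python3 - <<'E'
from h import *
for n in('top','scene'):
    c=grab(n); print(n,c['position'],c['rotation'],c['fovy'],c['cx'],c['cy'])
    cv2.imwrite(f'pics/{n}1.png',cv2.resize(c['image'][:,:,::-1],(800,600),interpolation=cv2.INTER_CUBIC))
s=manip.get_state(); print(s['clock'],s['position'],s['orientation'])
E
```

```text
top [0.44987211 0.13809874 1.35291049] [-0.02496941  0.71688193 -0.69638994  0.02231312] 44.702922839903586 289.6450078155379 195.42506688745794
scene [-0.29017297 -0.49503741  0.5603895 ] [-0.48395119  0.7569616  -0.36938094  0.23739862] 47.252117906987216 280.49881521101054 209.0225059271517
0.1 [0.25942775 0.59546374 0.24026807] [-1.14319922e-04  2.03927733e-01  9.78985559e-01 -8.61544110e-04]
```

View pics/top1.png

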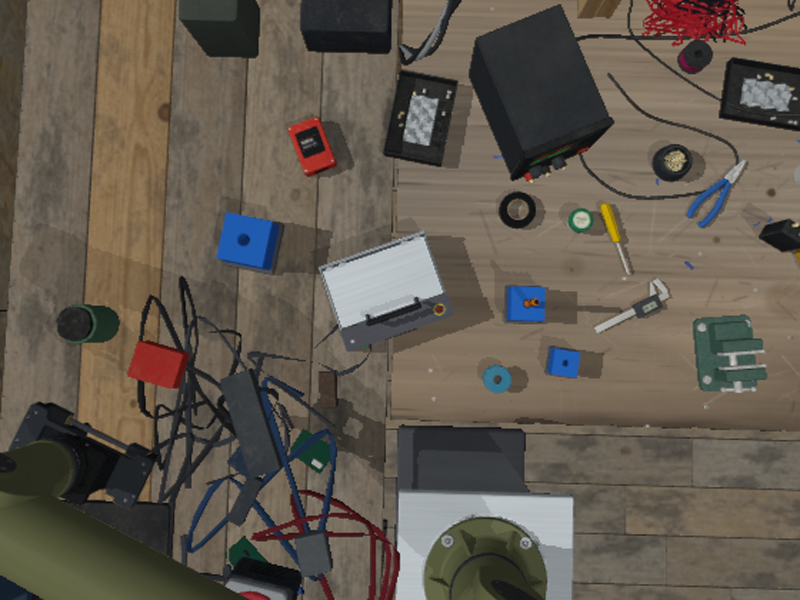

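View pics/scene1.png

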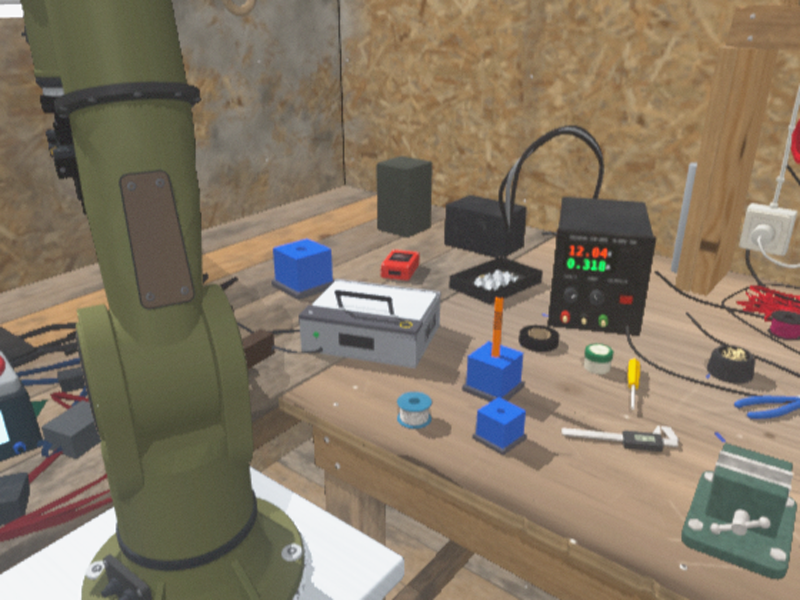

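Top view (800x600 pixels): the case is near (385,290), with the yellow ring at (439,310) and the bar at (395,311). There are three blue stands: large at (248,240), middle at (527,303) holding the orange pin, and small at (565,362). The middle one fits, since it is the middle size and holds the pin. The reel is at (497,378), the jar at (581,220) and the tape at (517,209).

```bash
sed -i 's/^import numpy.*/import numpy as np, cv2, pickle\nfrom scipy.spatial.transform import Rotation as Rn/; s/c=dict(c);/c=dict(c); c["name"]=n; q=np.array(c["rotation"]).ravel(); c["rotation"]=Rn.from_quat(q[[1,2,3,0]]).as_matrix() if q.size==4 else q.reshape(3,3);/' h.py
python3 - <<'E'
from h import *
t=grab('top'); s=grab('scene')
def mask(c,lo,hi,minA=8):
    hsv=cv2.cvtColor(c['image'],cv2.COLOR_RGB2HSV); m=cv2.inRange(hsv,np.array(lo),np.array(hi))
    cs,_=cv2.findContours(m,cv2.RETR_EXTERNAL,cv2.CHAIN_APPROX_NONE); return m,[k for k in cs if cv2.contourArea(k)>minA]
R={'blue':((105,150,120),(125,255,255)),'orange':((5,180,120),(16,255,255)),'yellow':((22,110,110),(34,255,255)),'alum':((0,0,165),(179,30,255))}
for c in(t,s):
  for k,(lo,hi) in R.items():
    m,cs=mask(c,lo,hi,60 if k in('blue','alum') else 5)
    for q in cs:
        (x,y),(w,h),a=cv2.minAreaRect(q)
        print(c['name'],k,np.round((x,y,w,h,a),1),cv2.contourArea(q), np.round(plane(c,x,y,.06)[:2],4) if c is t else '')
        if k in('orange',): print(q[:,0].min(0),q[:,0].max(0))
b=cv2.boxPoints; 
a=t['image'][195:270,340:420,::-1]; d=t['image'][155:250,220:325,::-1]
o=np.hstack([cv2.resize(a,(400,375),interpolation=2),cv2.resize(d,(400,375),interpolation=2)])
cv2.imwrite('pics/crop1.png',o)
E
```

```text
top blue [394.2 253.5  20.5  17.9   8.7] 331.0 [ 0.3975 -0.123 ]
top blue [367.5 212.   24.   25.   90. ] 565.0 [ 0.5001 -0.0539]
top blue [170.6 167.5  33.3  33.2  11.9] 1035.5 [0.5989 0.4496]
top blue [496.9 140.3  16.7  36.5  38.7] 199.0 [ 0.6927 -0.3804]
top orange [370.7 211.9   4.1   7.8  76. ] 9.0 [ 0.5005 -0.0621]
[367 209] [375 214]
top yellow [426.8 155.4  28.5   7.6  71.6] 173.5 [ 0.6487 -0.2022]
top alum [338.9 383.5 122.2  74.1   1.4] 3625.5 [0.0736 0.0088]
top alum [430.  224.    3.6  29.5  63.4] 84.5 [ 0.4743 -0.2122]
top alum [267.4 196.7  42.7  74.7  70.9] 2975.0 [0.5316 0.2007]
top alum [406.5 153.    9.   10.    0. ] 71.0 [ 0.6534 -0.1505]
scene blue [537.  284.5  13.   44.   90. ] 168.0 
scene blue [346.9 276.   72.5  39.   87.1] 1755.0 
scene blue [211.7 185.4  34.5  39.   83.7] 1076.0 
scene orange [347.9 228.    5.2  40.2   2.9] 127.0 
[345 208] [351 248]
scene orange [419.1 176.3  10.3   6.3   7.1] 39.5 
[414 173] [424 180]
scene orange [405.7 175.3   4.4   6.5  14. ] 15.5 
[403 172] [408 178]
scene orange [400. 175.   6.   2.  90.] 12.0 
[399 172] [401 178]
scene yellow [443.  260.5  19.    8.   90. ] 114.5 
scene alum [517.  363.1  12.4  41.2  83.3] 182.5 
scene alum [ 46.6 399.   44.  100.6  59.2] 2641.0 
scene alum [214.8 387.1 129.8  64.9  30.7] 4023.0 
scene alum [528.7 327.9  55.   12.   18.4] 335.5 
scene alum [414.  303.3  42.5   4.7   5. ] 144.5 
scene alum [468.5 305.   12.   11.   90. ] 80.0 
scene alum [  5.8 261.9   9.4  15.5  20. ] 78.0 
scene alum [262.  208.4  84.3  22.2   7.8] 1515.0 
scene alum [346.2 195.3  11.2  28.5  69. ] 161.0 
scene alum [538.5 124.  124.   41.   90. ] 1087.5 
scene alum [ 8.  7. 10. 16. 90.] 135.0
```

View pics/crop1.png

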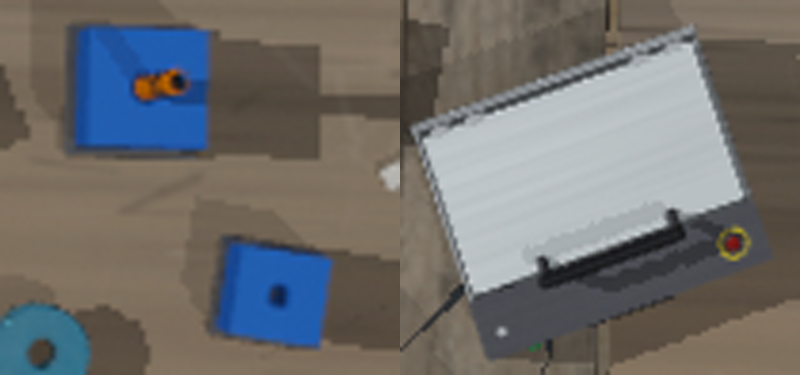

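Crop: the middle stand (left panel) holds the pin, with the pin top at crop (180,80). The smaller stand beside it is empty. In the right panel the ring is at (733,243), round the red button, and the bar runs from (545,278) to (683,228).

```bash
python3 - <<'E'
from h import *
t=load('top'); s=load('scene')
def cent(c,box,lo,hi):
    x0,y0,x1,y1=box; h=cv2.cvtColor(c['image'][y0:y1,x0:x1],cv2.COLOR_RGB2HSV); m=cv2.inRange(h,np.array(lo),np.array(hi))
    v,u=np.nonzero(m); return np.array([u.mean()+x0,v.mean()+y0,len(u),u.min()+x0,u.max()+x0,v.min()+y0,v.max()+y0])
y=cent(t,(298,206,318,228),(20,60,60),(38,255,255)); ys=cent(s,(275,215,300,235),(20,60,60),(38,255,255)); print('ring',y,ys)
ring=plane(t,(y[3]+y[4])/2,(y[5]+y[6])/2,.066); print(ring, plane(s,ys[0],ys[1],.066))
# lid quad
h=cv2.cvtColor(t['image'],cv2.COLOR_RGB2HSV); m=cv2.inRange(h,(0,0,150),(179,40,255)); m[:150]=0;m[260:]=0;m[:,:215]=0;m[:,330:]=0
k=max(cv2.findContours(m,0,1)[0],key=cv2.contourArea); r=cv2.minAreaRect(k); P=np.array([plane(t,*p,.066)[:2] for p in cv2.boxPoints(r)]); print(np.round(P,4)); 
d=P[1]-P[0]; e=P[2]-P[1]; print(np.hypot(*d),np.hypot(*e),np.degrees(np.arctan2(d[1],d[0])),np.degrees(np.arctan2(e[1],e[0])))
# pin: scene top end & top view
o=cent(t,(355,200,385,222),(3,120,80),(18,255,255)); print('pin',o)
print('toptip',plane(t,376,211,.153),'mouth',plane(t,368.6,212.6,.06))
o=cent(s,(335,200,360,255),(3,120,80),(18,255,255)); print(o)
for P in([.5,-.055,.153],[.5,-.055,.06]): print(proj(s,P),proj(t,P))
# stand top face: bright blue
hh=cv2.cvtColor(t['image'][195:232,350:385],cv2.COLOR_RGB2HSV)[:,:,2]; print(hh[8,::2],hh[28,::1])
E
```

```text
ring [307.         216.16216216  37.         303.         311.
 212.         220.        ] [283.8125 226.875   32.     280.     288.     225.     229.    ]
[0.48534358 0.09899133 0.066     ] [0.48416572 0.09721742 0.066     ]
[[0.5543 0.3107]
 [0.6225 0.1342]
 [0.5147 0.0931]
 [0.4472 0.2687]]
0.18925510294681508 0.11534614343595138 -68.87657129675215 -159.12980204990228
pin [371.         211.71428571  35.         367.         375.
 209.         214.        ]
toptip [ 0.49938149 -0.06003391  0.153     ] mouth [ 0.49862718 -0.05675394  0.06      ]
[347.84745763 226.8940678  236.         344.         352.
 207.         248.        ]
[347.70885321 206.96044351] [373.86081631 210.67474105]
[345.06324462 246.73439135] [367.91687852 212.03764145]
[115 115  72 142 172 161 157 157 176 176 176 176 176 176 176 176  90  93] [127 115  99  86  85 137 143 156 171 173 174 173 174 173 173 173 174 173
 174 174 174 173 174 175 175 175 175 175 175 175 175 116  85  87  88]
```

Request:
send_rows:
  delta_pos:
    - [-0.041,-0.043,0]
    - [-0.082,-0.086,0]
    - [-0.123,-0.129,0]
    - [-0.164,-0.172,0]
    - [-0.205,-0.215,0]
  spin: [9,18,27,36,45.4]
  grip: [0.06,0.06,0.06,0.06,0.06]
  force: 30

```text
clock: 0.82
position: [0.3621, 0.315, 0.2413]
orientation: [0.0, 0.568, 0.823, 0.0]
ft_force: [0.7, 1.0, 0.4]
grip_width: 0.0606
grip_force: 0.0
```

```bash
cat >> h.py <<'E'
def to(P,yaw=None):
    s=manip.get_state(); q=np.array(s['orientation']); R=Rn.from_quat(q[[1,2,3,0]]).as_matrix()
    print('t',round(s['clock'],3),'pos',np.round(s['position'],4),'F',np.round(s['ft_force'],1),'grip',round(s['grip_width'],4),round(s['grip_force'],1),'zt',np.round(R[:,2],3))
    y=np.degrees(np.arctan2(R[1,1],R[0,1])); print('yaw y',round(y,2),'q',np.round(s['joint_positions'],2))
    print('delta',np.round(R.T@(np.array(P)-s['position']),4),'spin',None if yaw is None else round((y-yaw+90)%180-90,2))
    return R
E
python3 -c "
from h import *
to([.4995,-.057,.25],21.1)"
```

```text
t 0.825 pos [0.3621 0.315  0.2413] F [0.7 1.  0.4] grip 0.0606 0.0 zt [ 0.  0. -1.]
yaw y 20.75 q [-0.92 -0.05  0.15  1.86  0.01  1.32 -0.41]
delta [-0.3965 -0.0034 -0.0088] spin -0.35
```

Request:
send_rows:
  delta_pos:
    - [-0.06,0,0]
    - [-0.12,0,0]
    - [-0.18,0,0]
    - [-0.24,0,0]
    - [-0.3,0,0]
  spin: [0,0,0,0,0]
  grip: [0.05,0.05,0.05,0.05,0.05]

```text
clock: 1.45
position: [0.4699, 0.0351, 0.2414]
orientation: [0.0, 0.566, 0.824, 0.001]
ft_force: [0.7, 0.7, 0.3]
grip_width: 0.0498
grip_force: 0.0
```

Request:
send_rows:
  delta_pos:
    - [-0.05,0,0]
    - [-0.09,0,0]
    - [-0.09,0,0]
  spin: [0,0,0]
  grip: [0.05,0.05,0.05]

```text
clock: 1.82
position: [0.5022, -0.0508, 0.2414]
orientation: [0.001, 0.569, 0.823, -0.0]
ft_force: [-0.3, 0.5, -0.1]
grip_width: 0.05
grip_force: 0.0
```

```bash
python3 -c "
from h import *
w=grab('wrist'); to([.4995,-.057,.12],21.1); print(w['position'],w['fovy'])
for P in([.4995,-.057,.153],[.4995,-.057,.06],[.4848,.0981,.066]): print(proj(w,P))
cv2.imwrite('pics/w1.png',cv2.resize(w['image'][:,:,::-1],(800,600),interpolation=2))"
```

```text
t 1.875 pos [ 0.5018 -0.0483  0.2412] F [0.9 0.5 0.7] grip 0.0502 0.0 zt [-0. -0. -1.]
yaw y 20.87 q [-0.57 -0.01  0.61  1.82  0.    1.32  0.41]
delta [-0.0073 -0.0052  0.1212] spin -0.23
[0.4747805  0.02153912 0.38543749] 65.70646984690485
[274.47432956 225.42489779]
[276.10942443 195.343086  ]
[318.32384402  47.30528104]
```

View pics/w1.png

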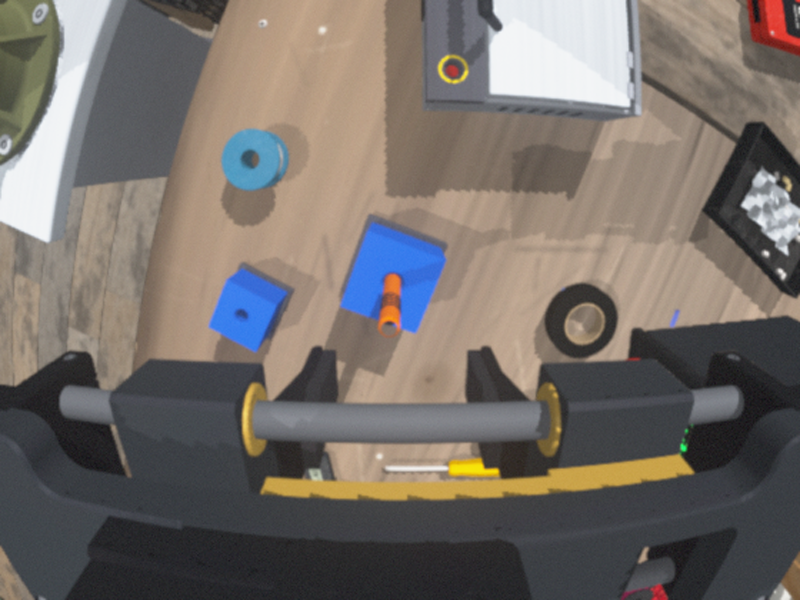

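Wrist view (800x600 pixels): the pin top is at (390,328) and meets the hole at (391,277). The ring is at (453,69). All are within a few pixels of prediction.

```bash
python3 -c "
from h import *
w=load('wrist')
print(plane(w,273,229.5,.153),plane(w,273.7,194,.06),plane(w,317.2,48.3,.066))
h=cv2.cvtColor(w['image'],cv2.COLOR_RGB2HSV);m=cv2.inRange(h,(20,80,80),(38,255,255));m[80:]=0;x,y,a,b=cv2.boundingRect(m[:, 290:340]);u,v=x+290+(a-1)/2,y+(b-1)/2;print(u,v,a,b,plane(w,u,v,.066))
m=cv2.inRange(h,(3,120,60),(18,255,255));m[:185]=0;m[238:]=0;m[:,:250]=0;m[:,300:]=0
for r in range(188,238,4):
  c=np.nonzero(m[r])[0]; print(r,c.min() if len(c) else 0,c.max() if len(c) else 0,end='; ')
"
```

```text
[ 0.49959646 -0.06048456  0.153     ] [ 0.49667524 -0.05653982  0.06      ] [0.48414767 0.0967131  0.066     ]
316.5 48.0 22 21 [0.48341039 0.09673731 0.066     ]
188 0 0; 192 273 276; 196 270 279; 200 270 279; 204 269 279; 208 271 278; 212 269 278; 216 267 278; 220 266 279; 224 266 278; 228 264 266; 232 266 278; 236 0 0;
```

Request:
send_rows:
  delta_pos:
    - [-0.009,-0.0065,0.0]
    - [-0.009,-0.0065,0.045]
    - [-0.009,-0.0065,0.09]
    - [-0.009,-0.0065,0.121]
    - [-0.009,-0.0065,0.121]
  spin: [0,0,0,0,0]
  grip: [0.05,0.05,0.05,0.05,0.05]

```text
clock: 2.5
position: [0.4967, -0.0569, 0.1183]
orientation: [-0.002, 0.565, 0.825, -0.002]
ft_force: [0.4, 0.6, 0.5]
grip_width: 0.0502
grip_force: 0.0
```

Request:
send_rows:
  delta_pos:
    - [0,0,0]
    - [0,0,0]
    - [0,0,0]
    - [0,0,0]
    - [0,0,0]
  spin: [0,0,0,0,0]
  grip: [0.0,0.0,0.0,0.0,0.0]
  force: 30

```text
clock: 3.12
position: [0.499, -0.0578, 0.1205]
orientation: [-0.0, 0.566, 0.824, 0.0]
ft_force: [-1.6, -0.8, 2.4]
grip_width: 0.0111
grip_force: 30.0
```

```bash
python3 -c "
from h import *
to([.499,-.059,.24],21.1)"
```

```text
t 3.125 pos [ 0.499  -0.0578  0.1205] F [-1.6 -0.8  2.4] grip 0.0111 30.0 zt [-0.  0. -1.]
yaw y 21.06 q [-0.53  0.11  0.63  1.98 -0.08  1.07  0.5 ]
delta [-0.0011 -0.0004 -0.1195] spin -0.04
```

Request:
send_rows:
  delta_pos:
    - [0,0,-0.03]
    - [0,0,-0.06]
    - [0,0,-0.09]
    - [0,0,-0.115]
    - [0,0,-0.115]
  spin: [0,0,0,0,0]
  grip: [0.0,0.0,0.0,0.0,0.0]

```text
clock: 3.75
position: [0.5002, -0.0579, 0.237]
orientation: [0.001, 0.566, 0.824, 0.001]
ft_force: [0.5, -0.2, -0.2]
grip_width: 0.0111
grip_force: 30.0
```

```bash
python3 -c "
from h import *
s=grab('scene');t=grab('top');to([.4843,.0973,.235],21.1)
h=cv2.cvtColor(s['image'],cv2.COLOR_RGB2HSV);
p=manip.get_state()['position']; a=proj(s,p); b=proj(s,p-np.array([0,0,.1105])); print(a,b)
x,y=int(b[0]),int(b[1]); o=s['image'][y-70:y+35,x-70:x+70,::-1]
cv2.imwrite('pics/s2.png',cv2.resize(o,(800,600),interpolation=2)); print(x-70,y-70)"
```

```text
t 3.85 pos [ 0.4987 -0.0577  0.2346] F [ 0.5  0.  -0.9] grip 0.0114 30.0 zt [-0.001  0.    -1.   ]
yaw y 21.07 q [-0.56 -0.01  0.63  1.84  0.01  1.31  0.43]
delta [ 0.1498  0.0423 -0.0004] spin -0.03
[351.05273153 169.83556604] [347.66053816 220.22025888]
277 150
```

View pics/s2.png

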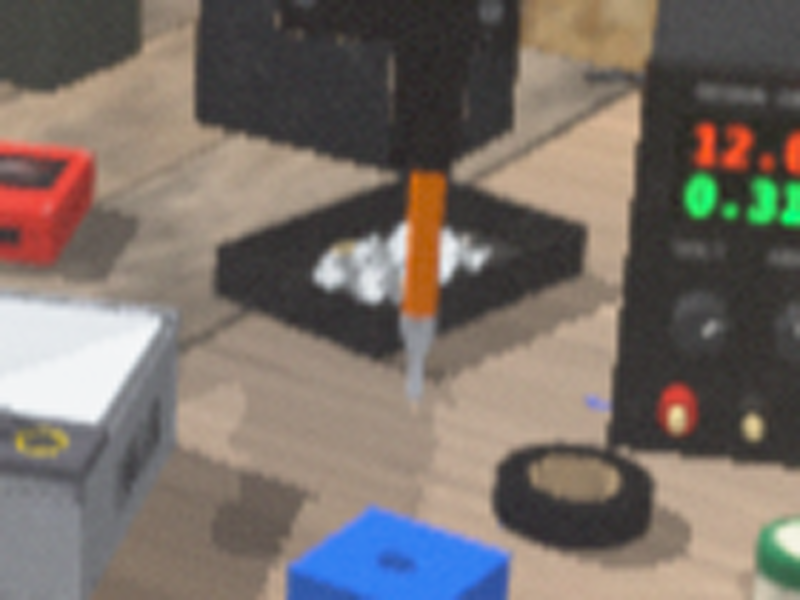

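The pin hangs vertically, with its tip at crop (413,398), about 1.6 px to the right of prediction along its whole length. That points to camera bias and not tilt. The ring is at crop (41,440).

Request:
send_rows:
  delta_pos:
    - [0.05,0.014,0]
    - [0.1,0.028,0]
    - [0.1505,0.042,0.0]
    - [0.1505,0.042,0.04]
    - [0.1505,0.042,0.04]
  spin: [0,0,0,0,0]
  grip: [0.0,0.0,0.0,0.0,0.0]

```text
clock: 4.47
position: [0.4811, 0.0973, 0.1914]
orientation: [-0.002, 0.566, 0.825, -0.004]
ft_force: [0.1, 0.1, 0.2]
grip_width: 0.0112
grip_force: 30.0
```

```bash
python3 -c "
from h import *
s=grab('scene');w=grab('wrist');to([.484,.098,.1945],21.1)
p=manip.get_state()['position']; tip=p-np.array([0,0,.1105]); R=np.array([.484,.098,.066])
print('scene tip,ring',proj(s,tip),proj(s,R),'wrist',proj(w,tip),proj(w,R))
x,y=map(int,proj(s,R)); a=s['image'][y-35:y+25,x-40:x+40,::-1]; print('s0',x-40,y-35)
x,y=map(int,proj(w,R)); b=w['image'][y-30:y+30,x-40:x+40,::-1]; print('w0',x-40,y-30)
cv2.imwrite('pics/s3.png',np.hstack([cv2.resize(i,(400,300),interpolation=2) for i in(a,b)]))"
```

```text
t 4.575 pos [0.4839 0.0969 0.195 ] F [ 0.1 -1.   0.4] grip 0.0109 30.0 zt [-0.001 -0.001 -1.   ]
yaw y 20.98 q [-0.71  0.01  0.47  1.91 -0.    1.23  0.12]
delta [0.001  0.0005 0.0005] spin -0.12
scene tip,ring [283.89334339 219.66197313] [283.49550025 226.80484744] wrist [282.61286755 212.02815295] [283.17689517 204.68182386]
s0 243 191
w0 243 174
```

View pics/s3.png

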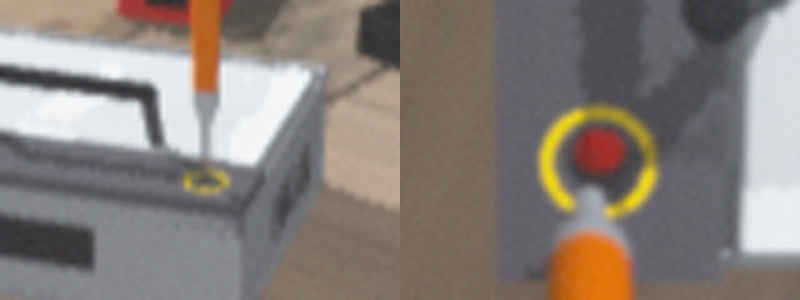

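Left panel (scene): the tip is just above the ring, at (206,165), with the ring at (206,181). Right panel (wrist): the ring is centred at (598,160) and the pin enters from below at x≈593. The arm was still settling, so I'll settle it and measure numerically.

Request:
send_rows:
  delta_pos:
    - [0,0,0]
    - [0,0,0]
  spin: [0,0]
  grip: [0.0,0.0]

```text
clock: 4.82
position: [0.4849, 0.0974, 0.1963]
orientation: [0.0, 0.566, 0.824, 0.001]
ft_force: [-1.0, -0.2, 0.1]
grip_width: 0.0112
grip_force: 30.0
```

```bash
python3 -c "
from h import *
to([.484,.098,.1945],21.1); s=grab('scene');w=grab('wrist');t=grab('top');p0=to([.484,.098,.1945])
p=manip.get_state()['position']; tip=p-np.array([0,0,.1105]); R=np.array([.484,.098,.066])
def box(c,x0,y0,x1,y1,lo,hi):
    h=cv2.cvtColor(c['image'][y0:y1,x0:x1],cv2.COLOR_RGB2HSV); m=cv2.inRange(h,lo,hi); v,u=np.nonzero(m); return u+x0,v+y0
for c,r,o in((s,(270,219,298,235),(275,180,295,214)),(w,(260,180,310,222),(250,215,310,260))):
    u,v=box(c,*r,(20,80,80),(38,255,255)); print(c['name'],'ring',(u.min()+u.max())/2,(v.min()+v.max())/2,u.mean(),v.mean(),len(u),'pred',proj(c,R))
    u,v=box(c,*o,(3,120,60),(18,255,255))
    for y in np.unique(v)[::5]: print(y,u[v==y].min(),u[v==y].max(),u[v==y].mean())
    for z in(0,.034,.06,.09): print('axis',z,proj(c,tip+[0,0,z]))
u,v=box(w,270,188,296,212,(0,150,60),(3,255,255)); print('red',u.mean(),v.mean(),proj(w,R-[0,0,.008]))
A=w['image'][196:226,268:300,::-1]; B=s['image'][205:235,268:300,::-1]
cv2.imwrite('pics/s4.png',np.hstack([cv2.resize(i,(400,375),interpolation=2) for i in(B,A)]))"
```

```text
t 4.825 pos [0.4849 0.0974 0.1963] F [-1.  -0.2  0.1] grip 0.0112 30.0 zt [ 0.002  0.001 -1.   ]
yaw y 21.0 q [-0.71  0.01  0.47  1.91 -0.    1.23  0.12]
delta [ 0.0009 -0.0006  0.0018] spin -0.1
t 4.975 pos [0.4844 0.0977 0.1958] F [-0.5  0.2 -0.1] grip 0.0108 30.0 zt [ 0.001  0.001 -1.   ]
yaw y 21.04 q [-0.71  0.01  0.47  1.91 -0.    1.23  0.12]
delta [ 0.0004 -0.0003  0.0013] spin None
scene ring 284.0 227.0 284.0769230769231 227.07692307692307 26 pred [283.49550025 226.80484744]
180 293 293 293.0
186 281 292 285.3333333333333
191 281 288 284.5
196 282 287 284.5
201 282 287 284.5
axis 0 [283.75175206 219.13778791]
axis 0.034 [283.82367725 205.42572893]
axis 0.06 [283.87998351 194.69131556]
axis 0.09 [283.94640786 182.02795576]
wrist ring 278.5 205.0 278.45853658536583 204.10731707317072 205 pred [279.80319845 203.76139053]
221 278 283 280.5
226 273 288 280.5
231 272 289 280.5
236 272 289 280.5
241 272 290 281.0
246 271 290 280.5
251 271 291 281.0
256 270 291 280.5
axis 0 [280.15734844 210.58973167]
axis 0.034 [280.17702941 224.22233209]
axis 0.06 [280.19676006 237.46797261]
axis 0.09 [280.22714035 257.1196354 ]
red 279.3269230769231 202.92307692307693 [279.80894407 201.37528299]
```

View pics/s4.png

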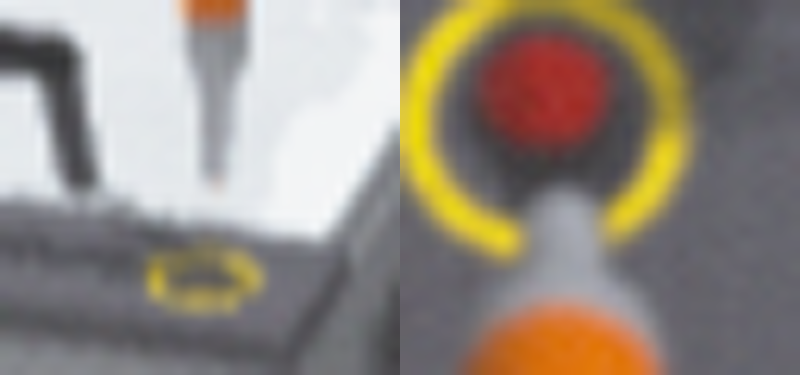

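Left panel (scene): the tip is at crop (215,185) against a ring centre at (204,280). Right panel (wrist): the red button is at (548,90) and the tip axis at x≈562. So the ring lies about 1 mm along −y and 1.2 mm along +x of the tool from the tip.

Request:
send_rows:
  delta_pos:
    - [0.0012,-0.001,0]
    - [0.0012,-0.001,0.01]
    - [0.0012,-0.001,0.02]
    - [0.0012,-0.001,0.028]
    - [0.0012,-0.001,0.03]
  spin: [0,0,0,0,0]
  grip: [0.0,0.0,0.0,0.0,0.0]

```text
clock: 5.6
position: [0.4826, 0.0985, 0.1648]
orientation: [-0.0, 0.566, 0.824, -0.0]
ft_force: [-0.9, -0.4, 2.0]
grip_width: 0.0113
grip_force: 30.0
```

Request:
send_rows:
  delta_pos:
    - [0,0,0.002]
    - [0,0,0.004]
    - [0,0,0.004]
  spin: [0,0,0]
  grip: [0.0,0.0,0.0]

```text
clock: 5.98
position: [0.4829, 0.0985, 0.1623]
orientation: [0.0, 0.566, 0.824, 0.0]
ft_force: [-2.7, -0.1, 7.6]
grip_width: 0.0112
grip_force: 30.0
```

```bash
python3 -c "
from h import *
to([.484,.098,.162],21.1); s=grab('scene')
o=s['image'][170:250,190:310,::-1]; cv2.imwrite('pics/s5.png',cv2.resize(o,(600,400),interpolation=2))"
```

```text
t 5.975 pos [0.4829 0.0985 0.1623] F [-2.7 -0.1  7.6] grip 0.0112 30.0 zt [ 0.  0. -1.]
yaw y 21.06 q [-0.71  0.04  0.47  1.95 -0.02  1.16  0.13]
delta [-0.0009  0.0008  0.0003] spin -0.04
```

View pics/s5.png

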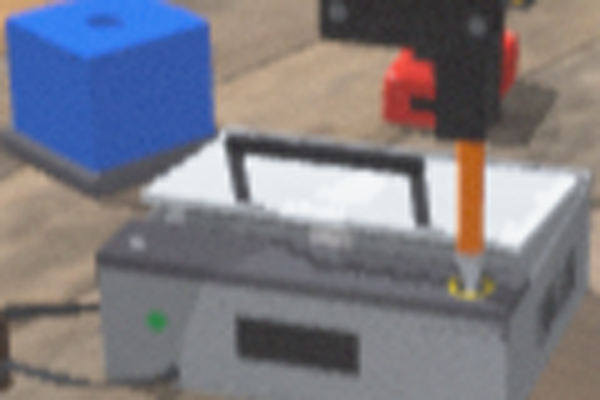

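The lid is ajar: its front edge is lifted at crop (330,235), and the tip is in the ring at (470,290). Now I'll return the pin.

Request:
send_rows:
  delta_pos:
    - [0,0,-0.035]
    - [0,0,-0.075]
    - [-0.05,-0.0135,-0.075]
    - [-0.1,-0.027,-0.075]
    - [-0.1515,-0.041,-0.075]
  spin: [0,0,0,0,0]
  grip: [0.0,0.0,0.0,0.0,0.0]

```text
clock: 6.65
position: [0.4992, -0.0588, 0.2363]
orientation: [0.0, 0.566, 0.825, 0.001]
ft_force: [-0.0, 1.0, -0.8]
grip_width: 0.0113
grip_force: 30.0
```

Request:
send_rows:
  delta_pos:
    - [0,0,0]
    - [0,0,0.025]
    - [0,0,0.05]
    - [0,0,0.05]
    - [0,0,0.05]
  spin: [0,0,0,0,0]
  grip: [0.0,0.0,0.0,0.0,0.0]

```text
clock: 7.28
position: [0.4995, -0.0571, 0.187]
orientation: [0.0, 0.566, 0.825, 0.0]
ft_force: [-0.1, 0.3, -1.2]
grip_width: 0.0111
grip_force: 30.0
```

```bash
python3 -c "
from h import *
to([.499,-.0578,.121],21.1)"
```

```text
t 7.275 pos [ 0.4995 -0.0571  0.187 ] F [-0.1  0.3 -1.2] grip 0.0111 30.0 zt [ 0.001  0.    -1.   ]
yaw y 21.1 q [-0.56  0.03  0.64  1.9  -0.02  1.21  0.45]
delta [-0.0005 -0.0008  0.066 ] spin 0.0
```

Request:
send_rows:
  delta_pos:
    - [-0.0005,-0.0008,0.0]
    - [-0.0005,-0.0008,0.015]
    - [-0.0005,-0.0008,0.03]
    - [-0.0005,-0.0008,0.03]
  spin: [0,0,0,0]
  grip: [0.0,0.0,0.0,0.0]

```text
clock: 7.78
position: [0.497, -0.0583, 0.1543]
orientation: [-0.001, 0.566, 0.824, -0.001]
ft_force: [0.6, 0.9, -1.2]
grip_width: 0.0114
grip_force: 30.0
```

Request:
send_rows:
  delta_pos:
    - [0,0,0.01]
    - [0,0,0.02]
    - [0,0,0.03]
    - [0,0,0.034]
    - [0,0,0.034]
  spin: [0,0,0,0,0]
  grip: [0.0,0.0,0.0,0.0,0.0]

```text
clock: 8.4
position: [0.4982, -0.0583, 0.1219]
orientation: [-0.0, 0.566, 0.824, -0.0]
ft_force: [0.1, -0.0, -0.8]
grip_width: 0.011
grip_force: 30.0
```

Seated within about 1.5 mm with no contact force. I'll lower the last bit, open, and rise straight up.

Request:
send_rows:
  delta_pos:
    - [0,0,0.001]
    - [0,0,0.001]
    - [0,0,0.001]
    - [0,0,0.001]
  spin: [0,0,0,0]
  grip: [0.0,0.03,0.05,0.05]

```text
clock: 8.9
position: [0.4985, -0.0583, 0.1214]
orientation: [0.0, 0.566, 0.824, 0.0]
ft_force: [0.8, 0.4, -0.7]
grip_width: 0.0336
grip_force: 0.0
```

Request:
send_rows:
  delta_pos:
    - [0,0,0]
    - [0,0,-0.04]
    - [0,0,-0.08]
    - [0,0,-0.12]
    - [0,0,-0.12]
  spin: [0,0,0,0,0]
  grip: [0.05,0.05,0.05,0.05,0.05]

```text
clock: 9.52
position: [0.5004, -0.0585, 0.2446]
orientation: [0.002, 0.566, 0.824, 0.002]
ft_force: [-0.4, -0.1, -0.3]
grip_width: 0.0503
grip_force: 0.0
```

```bash
python3 -c "
from h import *
yaw=np.radians(21.1); X=np.array([np.cos(yaw),np.sin(yaw),0]);Y=np.array([-X[1],X[0],0])
ring=np.array([.4831,.0985,.066]); O=ring+.062*X+.078*Y; O[2]=0; H=O+.07*X+[0,0,.063]; print('O',O,'H',H)
w=grab('wrist');s=grab('scene')
for a in(0,.13): 
  b=H-X*(.115*np.cos(a)-(-.035)*-np.sin(a)*-1*0-0)+0
  r=lambda a: H-X*(.115*np.cos(a)-.035*np.sin(a))+np.array([0,0,.115*np.sin(a)+.035*np.cos(a)])
  print(a,r(a),proj(w,r(a)),proj(s,r(a)), [proj(s,r(a)+k*Y*.045) for k in(-1,1)])
to(r(.13),21.1)
cv2.imwrite('pics/w6.png',np.hstack([cv2.resize(w['image'][:,:,::-1],(400,300)),cv2.resize(s['image'][160:265,180:320,::-1],(400,300),interpolation=2)]))"
```

```text
O [0.51286337 0.19359018 0.        ] H [0.57817012 0.21878995 0.063     ]
0 [0.47088046 0.17739032 0.098     ] [341.69230749 -40.15692718] [252.99706161 206.95277507] [array([271.46507629, 209.33661644]), array([234.91560254, 204.6188301 ])]
0.13 [0.47601877 0.17937303 0.11261259] [350.666323   -46.24135238] [253.66312564 200.27378073] [array([272.16061293, 202.58902625]), array([235.55326949, 198.00705322])]
t 9.625 pos [ 0.4984 -0.0582  0.2412] F [ 0.1  0.1 -0.8] grip 0.05 0.0 zt [ 0.  0. -1.]
yaw y 21.07 q [-0.57 -0.02  0.64  1.83  0.01  1.32  0.43]
delta [0.2297 0.0645 0.1287] spin -0.03
```

View pics/w6.png

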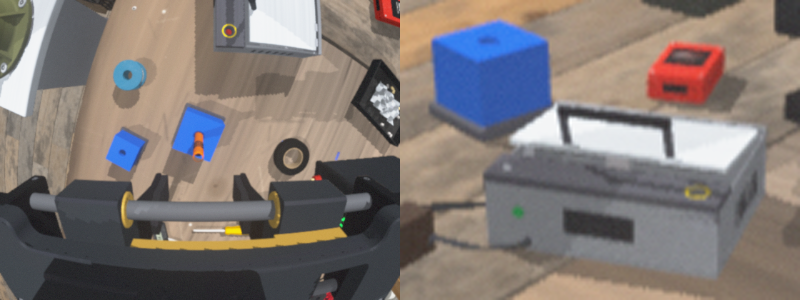

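The pin is upright in its stand (left panel, 198,148). In the right panel the lid is ajar, with the bar from (560,108) to (672,125), which matches the prediction within the known bias. Moving over the bar.

Request:
send_rows:
  delta_pos:
    - [0.055,0.0155,0]
    - [0.11,0.031,0]
    - [0.17,0.0475,0]
    - [0.23,0.0645,0]
    - [0.23,0.0645,0]
  spin: [0,0,0,0,0]
  grip: [0.06,0.06,0.06,0.06,0.06]

```text
clock: 10.25
position: [0.4733, 0.1852, 0.2391]
orientation: [-0.001, 0.562, 0.827, -0.001]
ft_force: [0.5, -0.6, -0.9]
grip_width: 0.0598
grip_force: 0.0
```

Request:
send_rows:
  delta_pos:
    - [0,0,0]
    - [0,0,0.02]
    - [0,0,0.04]
    - [0,0,0.04]
  spin: [0,0,0,0]
  grip: [0.06,0.06,0.06,0.06]

```text
clock: 10.75
position: [0.4751, 0.1769, 0.1995]
orientation: [-0.001, 0.567, 0.823, -0.002]
ft_force: [-0.1, -1.1, -0.1]
grip_width: 0.0597
grip_force: 0.0
```

```bash
python3 -c "
from h import *
w=grab('wrist'); B=np.array([.4760,.1794,.1126]); print(proj(w,B)); to(B,21.1)
yaw=np.radians(21.1);Y=np.array([-np.sin(yaw),np.cos(yaw),0])
print([proj(w,B+Y*k) for k in(-.045,.045)])
cv2.imwrite('pics/w7.png',cv2.resize(w['image'][:,:,::-1],(800,600)))"
```

```text
[283.34731278 217.51660033]
t 10.8 pos [0.4758 0.1776 0.2007] F [-0.2  0.8  0.6] grip 0.0597 0.0 zt [-0.001 -0.001 -1.   ]
yaw y 20.9 q [-0.8   0.04  0.4   1.87 -0.02  1.24 -0.03]
delta [0.0016 0.0009 0.0881] spin -0.2
[array([283.3753691 , 271.17129952]), array([283.25892985, 157.4701981 ])]
```

View pics/w7.png

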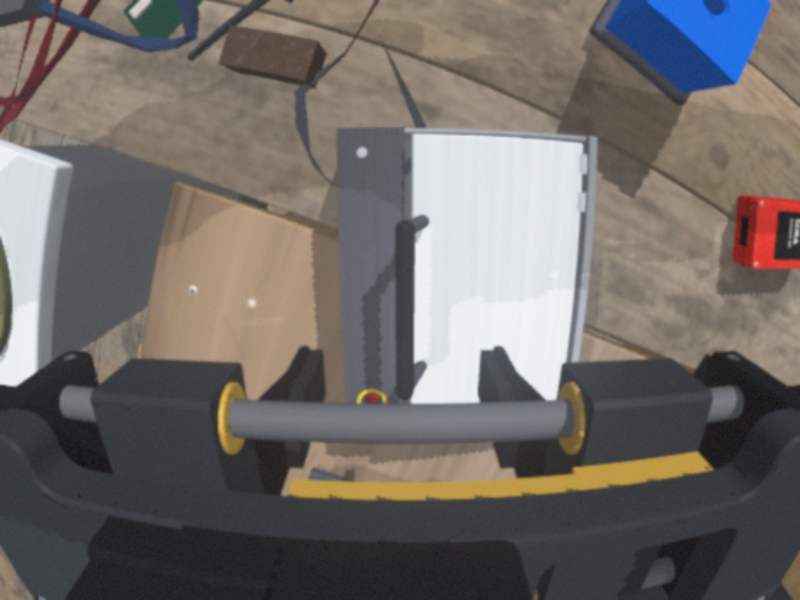

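The bar is at x≈405 (800-px scale), 283.5 native against 283.3 predicted, and centred between the fingers. Descend and grip.

Request:
send_rows:
  delta_pos:
    - [0.0015,0.001,0.03]
    - [0.0015,0.001,0.06]
    - [0.0015,0.001,0.085]
    - [0.0015,0.001,0.088]
    - [0.0015,0.001,0.088]
  spin: [0,0,0,0,0]
  grip: [0.06,0.06,0.06,0.06,0.06]

```text
clock: 11.42
position: [0.4772, 0.1812, 0.1145]
orientation: [0.0, 0.566, 0.824, 0.001]
ft_force: [0.3, -0.2, -0.6]
grip_width: 0.0596
grip_force: 0.0
```

Request:
send_rows:
  delta_pos:
    - [0,0,0]
    - [0,0,0]
    - [0,0,0]
    - [0,0,0]
    - [0,0,0]
  spin: [0,0,0,0,0]
  grip: [0.03,0.015,0.0,0.0,0.0]
  force: 15

```text
clock: 12.05
position: [0.4763, 0.1813, 0.1133]
orientation: [0.0, 0.566, 0.824, 0.0]
ft_force: [0.5, -0.1, -0.6]
grip_width: 0.0179
grip_force: 0.0
```

```bash
python3 -c "
from h import *
R=to([.476,.1794,.1126],21.1); p=manip.get_state()['position']
yaw=np.radians(21.1); X=np.array([np.cos(yaw),np.sin(yaw),0]);H=np.array([.57817,.21879,.063])
d=p-H; u,v=-d@X,d[2]; L=np.hypot(.115,.035); print('r',np.hypot(u,v),L,'ang',np.arctan2(v,u)-np.arctan2(.035,.115))
a0=.13
r=lambda a: H-X*(.115*np.cos(a)-.035*np.sin(a))+np.array([0,0,.115*np.sin(a)+.035*np.cos(a)])
for a in np.linspace(.13,np.pi/2,16): print(round(a,3),np.round(R.T@(r(a)-r(.13)),4))
"
```

```text
t 12.05 pos [0.4763 0.1813 0.1133] F [ 0.5 -0.1 -0.6] grip 0.0179 0.0 zt [ 0.  0. -1.]
yaw y 21.06 q [-0.79  0.13  0.4   1.96 -0.06  1.06  0.  ]
delta [-0.0016 -0.001   0.0007] spin -0.04
r 0.11961722913404145 0.12020815280171308 ang 0.13843505074936024
0.13 [0. 0. 0.]
0.226 [ 0.      0.0053 -0.0103]
0.322 [ 0.      0.0115 -0.02  ]
0.418 [ 0.      0.0186 -0.0291]
0.514 [ 0.      0.0266 -0.0374]
0.61 [ 0.      0.0353 -0.045 ]
0.706 [ 0.      0.0447 -0.0516]
0.802 [ 0.      0.0547 -0.0574]
0.898 [ 0.      0.0653 -0.0622]
0.994 [ 0.0001  0.0762 -0.0659]
1.091 [ 0.0001  0.0874 -0.0685]
1.187 [ 0.0001  0.0988 -0.0701]
1.283 [ 1.000e-04  1.104e-01 -7.060e-02]
1.379 [ 1.000e-04  1.219e-01 -6.990e-02]
1.475 [ 1.000e-04  1.333e-01 -6.820e-02]
1.571 [ 1.000e-04  1.445e-01 -6.540e-02]
```

Let the fingers finish closing.

Request:
send_rows:
  delta_pos:
    - [0,0,0]
    - [0,0,0]
    - [0,0,0]
    - [0,0,0]
  spin: [0,0,0,0]
  grip: [0.0,0.0,0.0,0.0]

```text
clock: 12.55
position: [0.4753, 0.1809, 0.113]
orientation: [-0.001, 0.566, 0.824, -0.001]
ft_force: [-5.1, -2.1, 3.7]
grip_width: 0.0091
grip_force: 15.0
```

```bash
python3 -c "
from h import *
to([.476,.1794,.1126],21.1)"
```

```text
t 12.55 pos [0.4753 0.1809 0.113 ] F [-5.1 -2.1  3.7] grip 0.0091 15.0 zt [-0.002 -0.001 -1.   ]
yaw y 21.06 q [-0.79  0.13  0.4   1.96 -0.06  1.06  0.  ]
delta [-0.0017  0.0001  0.0004] spin -0.04
```

Request:
send_rows:
  delta_pos:
    - [0,0.0045,-0.0103]
    - [0,0.0105,-0.02]
    - [0,0.0176,-0.0291]
    - [0,0.0256,-0.0374]
    - [0,0.0343,-0.045]
  spin: [0,0,0,0,0]
  grip: [0.0,0.0,0.0,0.0,0.0]

```text
clock: 13.18
position: [0.5076, 0.1932, 0.1599]
orientation: [-0.001, 0.566, 0.824, -0.001]
ft_force: [-8.8, -3.5, 8.6]
grip_width: 0.0096
grip_force: 15.0
```

Request:
send_rows:
  delta_pos:
    - [0,0,0]
    - [0,0,0]
  spin: [0,0]
  grip: [0.0,0.0]

```text
clock: 13.42
position: [0.5082, 0.1935, 0.1604]
orientation: [-0.001, 0.566, 0.824, -0.0]
ft_force: [-8.1, -2.8, 10.6]
grip_width: 0.0093
grip_force: 15.0
```

```bash
cat >> h.py <<'E'
def ang(H=np.array([.5772,.2184,.063])):
    p=manip.get_state()['position']; y=np.radians(21.1); X=np.array([np.cos(y),np.sin(y),0]); d=p-H
    print('r',np.hypot(d@X,d[2]),'ang',np.arctan2(d[2],-d@X)-np.arctan2(.035,.115),'X',d@X,'z',d[2])
E
python3 -c "
from h import *
to([.476,.1794,.1126],21.1);ang()"
```

```text
t 13.425 pos [0.5082 0.1935 0.1604] F [-8.1 -2.8 10.6] grip 0.0093 15.0 zt [-0.001  0.    -1.   ]
yaw y 21.06 q [-0.78  0.15  0.4   1.83 -0.07  1.17  0.01]
delta [-0.0016 -0.0351  0.0478] spin -0.04
r 0.12192337765672885 ang 0.6300154120346668 X -0.07333327342886399 z 0.09740400929855403
```

Request:
send_rows:
  delta_pos:
    - [0,-0.0012,-0.0016]
    - [0,-0.0012,-0.0016]
  spin: [0,0]
  grip: [0.0,0.0]

```text
clock: 13.68
position: [0.5082, 0.1934, 0.1606]
orientation: [0.001, 0.566, 0.824, 0.001]
ft_force: [-1.9, -1.3, -0.0]
grip_width: 0.0092
grip_force: 15.0
```

```bash
python3 -c "
from h import *
to([.476,.1794,.1126],21.1);ang()"
```

```text
t 13.675 pos [0.5082 0.1934 0.1606] F [-1.9 -1.3 -0. ] grip 0.0092 15.0 zt [ 0.002  0.001 -1.   ]
yaw y 21.06 q [-0.78  0.15  0.4   1.84 -0.06  1.16  0.01]
delta [-0.0015 -0.0352  0.0479] spin -0.04
r 0.12212476635841987 ang 0.6306333565509983 X -0.0733940990092167 z 0.09761026989371527
```

Request:
send_rows:
  delta_pos:
    - [0,0.0124,-0.008]
    - [0,0.0255,-0.0147]
    - [0,0.0393,-0.0198]
    - [0,0.0393,-0.0198]
  spin: [0,0,0,0]
  grip: [0.0,0.0,0.0,0.0]

```text
clock: 14.18
position: [0.5454, 0.2076, 0.1809]
orientation: [0.001, 0.566, 0.824, 0.001]
ft_force: [-2.6, -1.9, 5.6]
grip_width: 0.0094
grip_force: 15.0
```

```bash
python3 -c "
from h import *
to([.476,.1794,.1126],21.1);ang(np.array([.57817,.21879,.063]))"
```

```text
t 14.175 pos [0.5454 0.2076 0.1809] F [-2.6 -1.9  5.6] grip 0.0094 15.0 zt [ 0.003  0.    -1.   ]
yaw y 21.05 q [-0.76  0.22  0.41  1.72 -0.09  1.22  0.03]
delta [-0.0013 -0.0751  0.0681] spin -0.05
r 0.12289740344791751 ang 0.9902344905519127 X -0.03456779109597443 z 0.1179357434918917
```

Request:
send_rows:
  delta_pos:
    - [0,0.0085,-0.0035]
    - [0,0.0173,-0.0048]
    - [0,0.0353,-0.006]
    - [0,0.0521,-0.0046]
    - [0,0.0521,-0.0046]
  spin: [0,0,0,0,0]
  grip: [0.0,0.0,0.0,0.0,0.0]

```text
clock: 14.8
position: [0.594, 0.2262, 0.1843]
orientation: [0.001, 0.566, 0.824, 0.001]
ft_force: [0.3, -1.5, 2.9]
grip_width: 0.0093
grip_force: 15.0
```

```bash
python3 -c "
from h import *
t=grab('top');s=grab('scene')
to([.476,.1794,.1126],21.1);ang(np.array([.57817,.21879,.063]))
a=cv2.resize(t['image'][130:250,200:340,::-1],(420,360),interpolation=2); b=cv2.resize(s['image'][120:260,190:330,::-1],(360,360),interpolation=2)
cv2.imwrite('pics/s8.png',np.hstack([a,b]))"
```

```text
t 14.9 pos [0.593  0.2257 0.1845] F [ 1.  -1.3  2.4] grip 0.0093 15.0 zt [ 0.001 -0.    -1.   ]
yaw y 21.04 q [-0.73  0.33  0.41  1.58 -0.14  1.26  0.06]
delta [-0.0012 -0.1259  0.0717] spin -0.06
r 0.12255597581925892 ang 1.4088446143468294 X 0.01631134611847059 z 0.12146566262452213
```

Request:
send_rows:
  delta_pos:
    - [0,0.006,0.0008]
    - [0,0.012,0.002]
    - [0,0.0175,0.0036]
    - [0,0.0175,0.0036]
    - [0,0.0175,0.0036]
  spin: [0,0,0,0,0]
  grip: [0.0,0.0,0.0,0.0,0.0]

```text
clock: 15.52
position: [0.6088, 0.2319, 0.1804]
orientation: [0.0, 0.566, 0.824, -0.0]
ft_force: [0.7, -2.9, -0.4]
grip_width: 0.0089
grip_force: 15.0
```

```bash
python3 -c "
from h import *
s=grab('scene');t=grab('top')
to([.476,.1794,.1126],21.1);H=np.array([.57817,.21879,.063]);ang(H)
y=np.radians(21.1); X=np.array([np.cos(y),np.sin(y),0]);Y=np.array([-X[1],X[0],0])
for c in(s,t):
  print(c['name'],[np.round(proj(c,H+k*Y+[0,0,z]),1).tolist() for k,z in((-.095,0),(-.095,.107),(.095,.107),(.095,0))])
  print('tilt .1',[np.round(proj(c,H+k*Y+.107*np.sin(.1)*X*e+[0,0,.1065]),1).tolist() for k in(-.095,.095) for e in(-1,1)])
g=cv2.cvtColor(s['image'],cv2.COLOR_RGB2GRAY)
for r in range(150,206,5): print(r,g[r,284:324].tolist())
"
```

```text
t 15.625 pos [0.6087 0.2319 0.1804] F [ 1.  -3.2 -0.8] grip 0.0092 15.0 zt [-0.    -0.001 -1.   ]
yaw y 21.05 q [-0.72  0.37  0.41  1.54 -0.15  1.26  0.07]
delta [-0.0013 -0.1426  0.0679] spin -0.05
r 0.12203368351192705 ang 1.5507202656137227 X 0.03318071307125101 z 0.11743619625810642
scene [[304.6, 206.1], [305.6, 165.7], [232.3, 158.2], [233.9, 197.3]]
tilt .1 [[304.5, 167.3], [306.6, 164.5], [230.7, 159.7], [233.9, 157.1]]
top [[296.0, 165.7], [296.5, 160.0], [219.4, 187.0], [225.3, 190.5]]
tilt .1 [[298.0, 164.3], [295.0, 155.7], [221.0, 191.3], [218.0, 182.7]]
150 [69, 70, 69, 68, 67, 68, 69, 65, 67, 70, 68, 69, 69, 65, 68, 68, 64, 87, 121, 130, 133, 139, 139, 141, 144, 141, 143, 137, 73, 55, 60, 57, 56, 59, 60, 62, 61, 62, 62, 59]
155 [51, 54, 53, 53, 54, 54, 63, 63, 67, 67, 67, 67, 66, 64, 66, 67, 68, 82, 125, 130, 130, 137, 140, 143, 143, 151, 149, 92, 62, 55, 53, 55, 61, 61, 59, 56, 57, 56, 56, 55]
160 [72, 67, 68, 80, 86, 86, 82, 69, 63, 68, 62, 64, 65, 74, 89, 119, 137, 155, 156, 157, 156, 154, 155, 152, 156, 154, 147, 76, 49, 57, 60, 55, 58, 50, 58, 60, 60, 52, 60, 58]

[... 991 characters left out ...]
4, 53, 54, 54, 53, 57, 56, 97, 181, 189, 188, 181, 137, 131, 134, 143, 148, 150, 153, 157, 160, 160, 163, 162, 161, 142, 126, 111, 92, 71]
195 [53, 52, 53, 49, 50, 52, 52, 53, 53, 55, 51, 57, 56, 57, 52, 52, 63, 121, 186, 191, 190, 182, 140, 132, 133, 137, 141, 146, 152, 154, 128, 68, 56, 57, 57, 62, 58, 59, 56, 55]
200 [52, 54, 54, 54, 56, 52, 54, 53, 52, 52, 54, 52, 54, 50, 56, 55, 67, 122, 183, 189, 188, 179, 145, 143, 144, 151, 150, 153, 152, 145, 98, 55, 55, 54, 52, 52, 52, 56, 53, 54]
205 [122, 119, 120, 123, 131, 150, 142, 143, 145, 143, 144, 145, 144, 148, 151, 150, 144, 182, 191, 192, 187, 173, 153, 165, 135, 142, 144, 149, 149, 150, 147, 142, 135, 118, 108, 119, 135, 140, 132, 123]
```

Request:
send_rows:
  delta_pos:
    - [0,0.0015,0.0004]
    - [0,0.0015,0.0004]
    - [0,0.0015,0.0004]
  spin: [0,0,0]
  grip: [0.0,0.0,0.0]

```text
clock: 16.0
position: [0.6101, 0.2324, 0.18]
orientation: [-0.0, 0.566, 0.824, -0.0]
ft_force: [0.5, -4.1, -1.0]
grip_width: 0.009
grip_force: 15.0
```

```bash
python3 -c "
from h import *
cs=[grab('scene') for _ in range(4)]; s=cs[0]; t=grab('top')
to([.476,.1794,.1126],21.1);H=np.array([.57817,.21879,.063]);ang(H)
g=np.mean([cv2.cvtColor(c['image'],cv2.COLOR_RGB2GRAY).astype(float) for c in cs],0)
r=np.arange(174,203)
def cross(row,a,b,lev,up):
    v=g[row,a:b]; i=np.nonzero((v[:-1]<lev)&(v[1:]>=lev) if up else (v[:-1]>=lev)&(v[1:]<lev))[0][0]; return a+i+(lev-v[i])/(v[i+1]-v[i])
k=np.polyfit(r,[cross(q,297,305,120,True) for q in r],1); print('inner slope px per 40.4 rows',-k[0]*40.4)
y=np.radians(21.1); X=np.array([np.cos(y),np.sin(y),0]);Y=np.array([-X[1],X[0],0])
for dy in(-1,0,1):
  yy=np.radians(21.1+dy);X=np.array([np.cos(yy),np.sin(yy),0])
  for a in(-.1,0,.1):
    p=proj(s,H-.088*Y+.02*(X*np.sin(a)+[0,0,np.cos(a)]));q=proj(s,H-.088*Y+.095*(X*np.sin(a)+[0,0,np.cos(a)])); print(dy,a,(q-p)[0]/(p-q)[1]*40.4)
v=np.array([proj(s,H-.088*Y+[0,0,.02]),proj(s,H-.088*Y+[0,0,.095])]);print(v)
"
```

```text
t 16.25 pos [0.6101 0.2325 0.18  ] F [ 0.5 -4.2 -1.5] grip 0.009 15.0 zt [-0.    -0.001 -1.   ]
yaw y 21.05 q [-0.72  0.37  0.41  1.54 -0.15  1.26  0.07]
delta [-0.0013 -0.1442  0.0675] spin -0.05
r 0.12208715376755387 ang 1.563742674477773 X 0.034722365887914095 z 0.11704542033846588
inner slope px per 40.4 rows 0.6618317878986761
-1 -0.1 -0.2931227612383099
-1 0 0.9093648360049443
-1 0.1 2.012226872795361
0 -0.1 -0.21470727210385593
0 0 0.9093648360049443
0 0.1 1.9398141762050085
1 -0.1 -0.13589560764996989
1 0 0.9093648360049443
1 0.1 1.8671329975879452
[[302.01035065 198.42285745]
 [302.64801718 170.09349312]]
```

```bash
python3 -c "
from h import *
print(manip.close_job())"
```

```text
the job is handed in; nothing more can be done
None
```

The job is handed in at 16.3 s of robot time: button pressed and lid sprung ajar, pin back upright in its stand, and the lid held still by its bar at about 1.56 rad (arm geometry; the camera check read about 1.55). I did not see the jar, reel or tape roll disturbed.

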